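Slide the drip tray into the espresso machine

TASK

Put the steel drip tray back into the espresso machine: take it by its handle, bring it square to the low mouth under the cup platform, and slide it in along the counter until its front panel is flush against the machine's front, then let go of it. The runners that guide it are hidden inside and set a little to one side of the mouth's middle, left or right, so feel for them gently and ease the tray sideways when it touches rather than forcing it (never push it against the machine with more than about 3 kg of force). Leave the mug, the milk jug and the tamper where they stand.

Things in the scene. Friction and masses are not known exactly. Their poses are not given: they have to be found in the camera images.
- handle (a point): Centre of the drip tray's handle: a black bar 75 mm long, 14 wide, 26 high, sticking straight out in front of the tray's front panel. The point is 50 mm in front of the panel's back face and 29 mm above the tray's underside (bar top 42, bar underside 16); the bar runs 30 mm farther out. x axis: along the bar towards the tray's nose, the way it slides in; z up.
- panel (a point): Under the middle of the back face of the tray's front panel, level with the tray's underside. Panel 150 mm wide, 48 high, 5 thick; behind it (+x) the open steel box of the tray, 110 mm long, 110 wide, 24 high. x axis towards the nose, z up. The tray weighs 0.2 to 0.4 kg and starts flat on the counter.
- nose (a point): Middle of the lower edge of the tray's nose (leading edge), 110 mm from the panel's back face along +x.
- mouth (a point): On the counter, middle of the mouth in the front face of the fixed espresso machine (280 mm wide, 300 deep, 340 tall). x: straight into the machine, square to its front; y along the front; z up. Mouth 156 mm wide, 40 high, no sill: the tray slides on the counter. Home: the back of the tray's panel rests on the front face (panel point at x = 0 here); that front is the end stop.
- platform (a point): Top of the cup platform, middle of its front edge, 56 mm above the mouth point. The solid platform covers the bay and reaches 110 mm back to the machine's column. Two group heads and the hood hang over it, from 195 mm above the counter up and from 64 mm behind the front.
- bay (a point): Inside the machine on the counter, 55 mm behind the mouth point, on the mouth's middle line; same axes. From here to 75 mm deeper, two rigid upright runners, 30 mm high and parallel to x, leave 113 mm free between them. Towards the mouth they flare out at 30 degrees each, to 159 mm apart 40 mm nearer. Their true middle lies 6 to 14 mm to one side or the other (y): found by touch only.
- cup: White mug, 80 mm across, 65 mm high; origin under its centre. Leave alone.
- jug: Steel milk jug, 84 mm across, 100 mm high; origin under its centre. Leave alone.
- tamper: Steel tamper, 58 mm across, 85 mm high; origin under its centre. Leave alone.
There are look-alikes about, which are no part of the job. Leave any purple or red look-alike of the part that bears handle alone.

How it is judged:
By the outcome, as a careful person would: the job done as asked, in the order asked, and still so for the second after the job is handed in, with the robot touching nothing.
It also fails if it takes over 72 s, if anything falls off the work surface, if the arm or the gripper's body presses on something with over 40 N, if the wrist force passes 120 N, or if a joint passes its speed limit or range.

ROBOT

A 7-joint arm with a two-finger parallel gripper is mounted at the origin on the work surface. World frame = base frame: x ahead of the robot, y to its left, z up, the work surface at z = 0. Lengths are in mm, angles in rad, forces in N, time in s.
With the tool pointing down it reaches from about 400 to 875 mm from the base axis. Payload 4.4 kg.
Tool frame: the origin (TCP) lies midway between the tips of the shut fingers; the grasp point (between the pads) lies 19 mm behind it; z points along the fingers, y is the line along which they close (so a half turn about z gives the same grasp; the last joint's range is limited). The gripper opens to 85 mm and grips with 20 to 120 N. Pads are 22 mm wide; open, the fingers measure 114 mm over their backs; the gripper's body (76 mm by 85 mm) begins 54 mm behind the grasp point. The pads swing forward as they close: fully open they stand 13 mm farther back than shut.
Start: joints at [1.236, 0.628, 0.038, 1.517, -0.027, 0.996, -0.02], TCP at [172.651, -626.665, 231.313] pointing down, gripper open.
Joint ranges: [-3.06, 3.06], [-0.37, 2.12], [-1.25, 1.32], [0.18, 2.47], [-1.1, 4.24], [0.23, 1.98], [-2.94, 2.94]. Speed limits (rad/s): [2.57, 2.57, 3.14, 3.14, 3.14, 3.14, 3.14].

INTERFACE

Orientations are given as [roll, pitch, yaw] about the fixed x, y, z axes, in that order (R = Rz(yaw) Ry(pitch) Rx(roll)).
In Python, from cell import read_state, get_image, finish_job gives the robot as it stands.
- The arm moves only by the tool send_rows, never from a script. Its argument "series" is a list of rows, each an object of numbers: "ax", "ay", "az": the turn, a rotation vector about the tool's x, y, z in rad; "dx", "dy", "dz": the shift along the tool's x, y, z in cm; "hand": the closure, from 0 (fully open) to 1 (shut). In form: [{"ax": .., "ay": .., "az": .., "dx": .., "dy": .., "dz": .., "hand": ..}, ...]. A call has 1 to 10 rows; each row is the pose to reach, as a shift and turn from the pose commanded when the call began, along the tool's axes at that moment; what a row does not reach only later rows make up. A row lasts 1/10 s, in which the tool goes at most 50 mm and 8.59 degrees, less where a joint would pass 70% of its speed; a pose out of reach is approached as far as the arm can. A call with a gripper value outside its range is refused whole. The fingers move at their own pace and stop on an object; the grip force is fixed at half the most. Time passes only in rows, so rows that repeat a pose let the fingers close. It gives the time, the measured TCP pose, the force, the opening and the grip force at its end, in the units of the state.
- read_state(): the state, without advancing time (a new reading comes with each control period).
- get_image(name): name is "scene" or "top"; returns a dict with "pixels" (384x512x3 uint8, red, green, blue), "mtx" (3x3 intrinsics, pixels), "R" (3x3) and "t" (3): a world point X has camera coordinates R X + t. Camera axes: x right, y down, z forward; pixel columns grow to the right and rows downward; lengths in mm; the calibration is good to about 2 mm. A picture is of the moment at which its call begins. There is no depth.
- finish_job(): hands the job in; it is judged then, once.
The state is a dict: "clock": time; "qpos": joint angles; "qd": joint speeds; "tau": joint torques, N m; "eef_pos": TCP position; "tool_rot": TCP orientation; "force": force on the tool from outside, world axes, zero at the start; "torque": the same for the moment, N m; "width": finger opening in mm; "gripper_force": force on a finger pad.
Only numpy, scipy, OpenCV 4.12 (cv2) and the standard library are available. Lean on these libraries where they do the work, as an engineer would, in place of code of your own. Each camera call takes 0.05 s, during which the arm holds its last target. There are 200 camera calls.

## Working session

There is one attempt and no reset: what is moved stays moved. The work goes in short steps, Python scripts to look and compute and a tool call to move; the robot and the scene stay as the last step left them, time stands still between calls to the robot, and variables do not carry over. Pictures are saved under pics/ and viewed, at most 10 in all, crops included, and the job is handed in when it is done.

Besides the shell and the picture viewer there is one more tool, called after ">>>" as name([rows], argument=value, ...), one row to a line, values as JSON. send_rows: Moves the arm, as the interface text tells. Its arguments: {"type":"object","properties":{"series":{"type":"array","items":{"type":"object","properties":{"ax":{"type":"number"},"ay":{"type":"number"},"az":{"type":"number"},"dx":{"type":"number"},"dy":{"type":"number"},"dz":{"type":"number"},"hand":{"type":"number"}}}}},"required":["series"]}

```bash
mkdir -p pics && python3 - <<'E'
from cell import *
import cv2,numpy as np
for n in("scene","top"):
    g=get_image(n);cv2.imwrite(f"pics/{n}0.png",cv2.resize(g["pixels"][:,:,::-1],(800,600)))
    np.savez(f"pics/{n}0.npz",**g)
    print(n,g["mtx"].round(1).tolist(),g["R"].round(3).tolist(),g["t"].round(1).tolist())
print(read_state())
E
```

```text
scene [[410.4, 0.0, 256.0], [0.0, 410.4, 195.1], [0.0, 0.0, 1.0]] [[0.525, 0.851, 0.01], [0.664, -0.403, -0.629], [-0.531, 0.337, -0.777]] [-329.7, -250.0, 1460.7]
top [[460.4, 0.0, 256.4], [0.0, 460.4, 192.3], [0.0, 0.0, 1.0]] [[-0.006, -1.0, -0.011], [-0.994, 0.007, -0.112], [0.112, 0.01, -0.994]] [93.9, 488.3, 1235.1]
{'clock': 0.1, 'qpos': array([ 1.23621108,  0.62927787,  0.03845877,  1.51827343, -0.02697406,
        0.9963228 , -0.01998179]), 'qd': array([ 8.54422430e-04, -2.35109972e-03, -9.03767623e-05, -2.72556843e-03,
       -1.40032672e-03,  3.72130782e-04, -8.48068051e-04]), 'tau': array([ 2.34244879e-03, -5.64543879e+01,  1.23027530e+00, -1.93978268e+01,
        1.12834692e-02,  5.48562952e-03,  3.19220089e-05]), 'eef_pos': array([ 172.47572917, -626.10441456,  230.46388468]), 'tool_rot': array([-3.13983024e+00,  4.94662017e-05,  2.68806151e-01]), 'force': array([-0.11203213, -0.64107327, -0.06926092]), 'torque': array([-0.05682281, -0.02691681,  0.03703591]), 'gripper_force': 0.0, 'width': 85.54075780227836}
```

View pics/scene0.png

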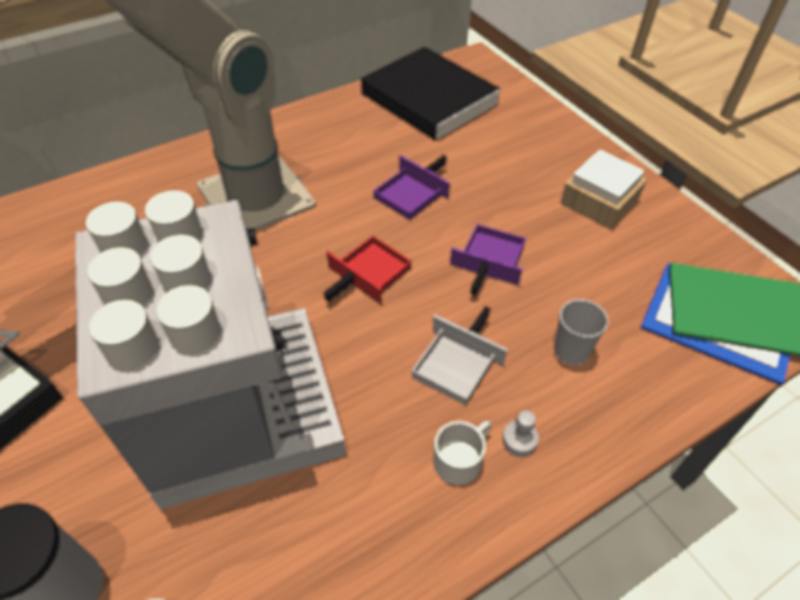

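View pics/top0.png

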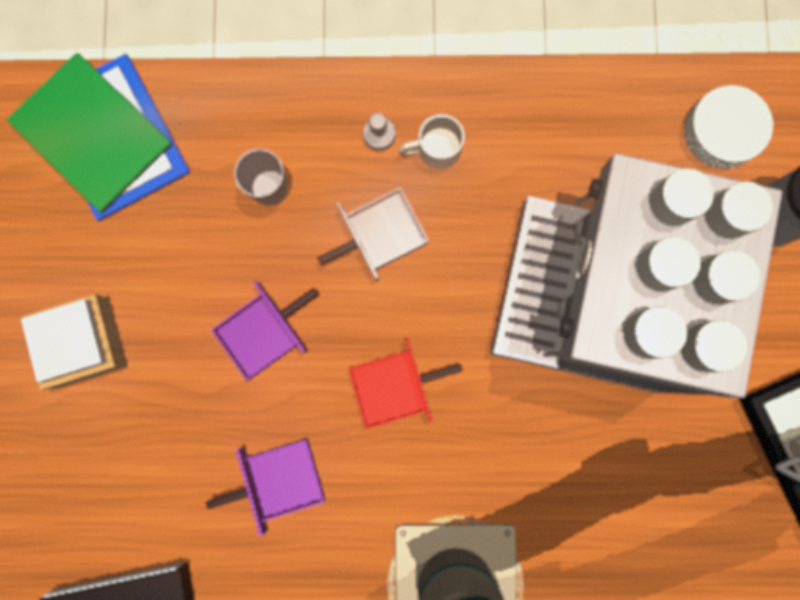

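```bash
cat > h.py <<'E'
import numpy as np,cv2
from cell import *
def ray(g,uv,z):
    "pixel(s) onto plane z"
    uv=np.atleast_2d(uv).astype(float);d=np.c_[uv,np.ones(len(uv))]@np.linalg.inv(g["mtx"]).T@g["R"]
    c=-g["R"].T@g["t"];return c+d*((z-c[2])/d[:,2])[:,None]
def proj(g,X):
    p=(np.atleast_2d(X)@g["R"].T+g["t"])@g["mtx"].T;return p[:,:2]/p[:,2:]
E
python3 - <<'E'
from h import *
g=dict(np.load("pics/top0.npz"));im=g["pixels"][:,:,::-1]
print("cam",(-g["R"].T@g["t"]).round())
hsv=cv2.cvtColor(np.ascontiguousarray(im),cv2.COLOR_BGR2HSV)
a=cv2.resize(im[110:190,195:285],None,fx=4.4,fy=4.4,interpolation=cv2.INTER_CUBIC)
b=cv2.resize(im[115:240,300:400],None,fx=4,fy=4,interpolation=cv2.INTER_CUBIC)
o=np.zeros((600,800,3),np.uint8);o[:a.shape[0],:a.shape[1]]=a;o[:b.shape[0],400:800]=b
cv2.imwrite("pics/crop.png",o)
roi=(slice(110,190),slice(195,285))
S,V=hsv[...,1],hsv[...,2]
m=np.zeros(S.shape,np.uint8);m[roi]=(S[roi]<110)&(V[roi]>90)
n,l,st,c=cv2.connectedComponentsWithStats(m);i=1+st[1:,4].argmax();print("tray steel",st[i],c[i],cv2.boxPoints(cv2.minAreaRect(np.argwhere(l==i)[:,::-1].astype(np.float32))).round(1).tolist())
m[:]=0;m[roi]=V[roi]<75
n,l,st,c=cv2.connectedComponentsWithStats(m);i=1+st[1:,4].argmax();r=cv2.minAreaRect(np.argwhere(l==i)[:,::-1].astype(np.float32));print("bar",st[i],r)
P=ray(g,cv2.boxPoints(r),42);print(P.round(),ray(g,r[0],42).round(1))
M=((S<110)*255).astype(np.uint8)
for v in range(120,240,8):
    u=np.nonzero(M[v,300:400])[0]
    print(v,300+u[0] if len(u) else None,end="; ")
E
```

```text
cam [ 348.   78. 1283.]
tray steel [ 205  120   69   59 1831] [244.74167122 147.06826871] [[192.39999389648438, 141.8000030517578], [252.8000030517578, 111.5999984741211], [277.0, 160.0], [216.60000610351562, 190.1999969482422]]Traceback (most recent call last):
  File "<stdin>", line 14, in <module>
ValueError: attempt to get argmax of an empty sequence
```

View pics/crop.png

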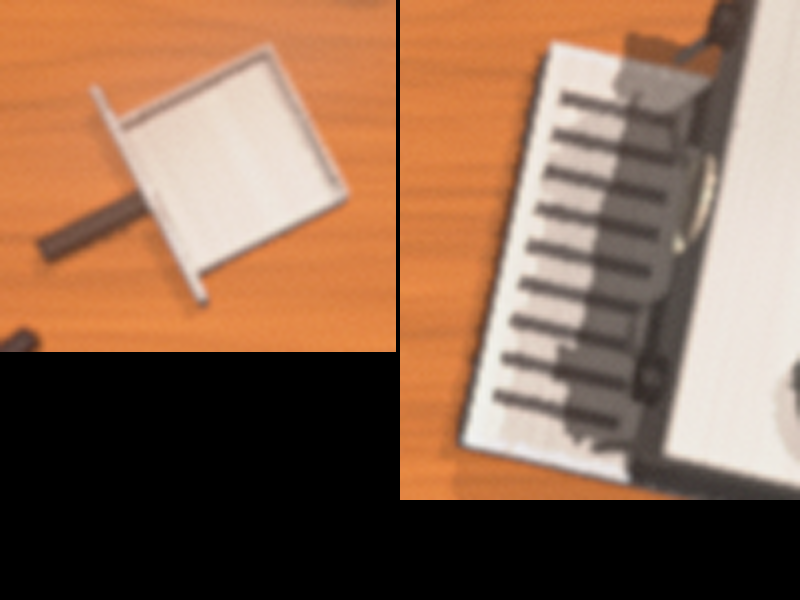

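```bash
python3 - <<'E'
from h import *
g=dict(np.load("pics/top0.npz"))
s=lambda p,f,o:(np.array(p,float)+.5)/f-.5+np.array(o)
A=lambda p:s(p,4.4,(195,110)); B=lambda p:s(p,4,(300,115))
pe=ray(g,[A((97,92)),A((201,300))],48);print("panel ends",pe.round(1).tolist(),np.linalg.norm(pe[0]-pe[1]),"mid",pe.mean(0).round(1))
d=pe[1]-pe[0];print("tray x yaw from panel",np.arctan2(d[0],-d[1])+0, np.arctan2(*(d[[1,0]]*[1,1])))
h=ray(g,[A((44,248)),A((143,202))],42);dd=h[1]-h[0];print("bar",h.round(1).tolist(),np.linalg.norm(dd),"yaw",np.arctan2(dd[1],dd[0]))
n=ray(g,[A((268,47)),A((345,194))],24);print("nose",n.round(1).tolist(),np.linalg.norm(n[0]-n[1]),n.mean(0).round(1))
ax=n.mean(0)-pe.mean(0);print("yaw axis",np.arctan2(ax[1],ax[0]),np.linalg.norm(ax[:2]))
c=ray(g,[B((552,43)),B((462,443))],56);print("plat",c.round(1).tolist(),np.linalg.norm(c[0]-c[1]),c.mean(0).round(1))
e=c[1]-c[0];print("edge dir",np.arctan2(e[1],e[0]),"mach yaw",np.arctan2(e[1],e[0])+np.pi/2)
S=dict(np.load("pics/scene0.npz"))
print("scene proj x1.5625: corners, mid",(proj(S,np.r_[c,c.mean(0)[None]])*1.5625).round().tolist(),"panel,nose",(proj(S,np.r_[pe,n])*1.5625).round().tolist())
E
```

```text
panel ends [[658.1, 198.4, 48.0], [526.6, 133.8, 48.0]] 146.4695558606917 mid [592.3 166.1  48. ]
tray x yaw from panel -1.1140728471249757 -2.6848691739198722
bar [[560.8, 231.6, 42.0], [589.4, 170.0, 42.0]] 67.80239424002873 yaw -1.1367144792925212
nose [[692.4, 91.9, 24.0], [596.9, 43.8, 24.0]] 106.86946336822128 [644.7  67.8  24. ]
yaw axis -1.081233840343668 111.31113579351424
plat [[665.1, -402.7, 56.0], [394.6, -329.8, 56.0]] 280.11166548674385 [ 529.8 -366.3   56. ]
edge dir 2.8784745736523534 mach yaw 4.4492709004472495
scene proj x1.5625: corners, mid [[177.0, 525.0], [165.0, 369.0], [170.0, 441.0]] panel,nose [[504.0, 348.0], [433.0, 313.0], [465.0, 396.0], [412.0, 369.0]]
```

```bash
python3 - <<'E'
from h import *
g=dict(np.load("pics/top0.npz"))
c=ray(g,[(337.6,125.4),(315.1,225.4)],56);print("plat",c.round(1).tolist(),np.linalg.norm(c[0]-c[1]),c.mean(0).round(1))
e=c[1]-c[0];yw=np.arctan2(e[1],e[0])+np.pi/2-2*np.pi;print("mach yaw",yw)
S=dict(np.load("pics/scene0.npz"))
print("scene",(proj(S,c)*1.5625).round().tolist())
s=read_state()["tool_rot"];t=-1.11
p=np.array([593.4,163.9])-50*np.array([np.cos(t),np.sin(t)]);print("handle",p)
print("mouth handle home",c.mean(0)[:2]-50*np.array([np.cos(yw),np.sin(yw)]))
from scipy.spatial.transform import Rotation as R
print(R.from_euler("xyz",s).as_matrix().round(3))
E
```

```text
plat [[667.4, -131.7, 56.0], [396.2, -65.1, 56.0]] 279.2419158860326 [531.8 -98.4  56. ]
mach yaw -1.8117127920533296
scene [[343.0, 438.0], [305.0, 307.0]]
handle [571.16692416 208.68493428]
mouth handle home [543.74062597 -49.88099697]
[[ 0.964  0.266 -0.001]
 [ 0.266 -0.964  0.002]
 [-0.    -0.002 -1.   ]]
```

>>> send_rows([
  {"dz": -27},
  {"dz": -27},
  {"dz": -27},
  {"dz": -27},
  {"dz": -27},
  {"dz": -27},
  {"dz": -27},
  {"dz": -27},
])

```text
invalid input at $.series[0]: expected keys ax, ay, az, dx, dy, dz, hand
```

>>> send_rows([
  {"ax": 0, "ay": 0, "az": 0, "dx": 0, "dy": 0, "dz": -27, "hand": 0},
  {"ax": 0, "ay": 0, "az": 0, "dx": 0, "dy": 0, "dz": -27, "hand": 0},
  {"ax": 0, "ay": 0, "az": 0, "dx": 0, "dy": 0, "dz": -27, "hand": 0},
  {"ax": 0, "ay": 0, "az": 0, "dx": 0, "dy": 0, "dz": -27, "hand": 0},
  {"ax": 0, "ay": 0, "az": 0, "dx": 0, "dy": 0, "dz": -27, "hand": 0},
  {"ax": 0, "ay": 0, "az": 0, "dx": 0, "dy": 0, "dz": -27, "hand": 0},
  {"ax": 0, "ay": 0, "az": 0, "dx": 0, "dy": 0, "dz": -27, "hand": 0},
  {"ax": 0, "ay": 0, "az": 0, "dx": 0, "dy": 0, "dz": -27, "hand": 0},
])

```text
clock: 0.9
eef_pos: [172.6, -626.4, 500.4]
tool_rot: [-3.14, -0.0, 0.269]
force: [-0.1, 0.4, -0.5]
width: 85.4
gripper_force: 0.0
```

>>> send_rows([
  {"ax": 0, "ay": 0, "az": -1.76, "dx": 60.6, "dy": -69.8, "dz": 0, "hand": 0.5},
  {"ax": 0, "ay": 0, "az": -1.76, "dx": 60.6, "dy": -69.8, "dz": 0, "hand": 0.5},
  {"ax": 0, "ay": 0, "az": -1.76, "dx": 60.6, "dy": -69.8, "dz": 0, "hand": 0.5},
  {"ax": 0, "ay": 0, "az": -1.76, "dx": 60.6, "dy": -69.8, "dz": 0, "hand": 0.5},
  {"ax": 0, "ay": 0, "az": -1.76, "dx": 60.6, "dy": -69.8, "dz": 0, "hand": 0.5},
  {"ax": 0, "ay": 0, "az": -1.76, "dx": 60.6, "dy": -69.8, "dz": 0, "hand": 0.5},
  {"ax": 0, "ay": 0, "az": -1.76, "dx": 60.6, "dy": -69.8, "dz": 0, "hand": 0.5},
  {"ax": 0, "ay": 0, "az": -1.76, "dx": 60.6, "dy": -69.8, "dz": 0, "hand": 0.5},
  {"ax": 0, "ay": 0, "az": -1.76, "dx": 60.6, "dy": -69.8, "dz": 0, "hand": 0.5},
  {"ax": 0, "ay": 0, "az": -1.76, "dx": 60.6, "dy": -69.8, "dz": 0, "hand": 0.5},
])

```text
clock: 1.9
eef_pos: [387.9, -173.4, 499.6]
tool_rot: [-3.139, -0.002, 1.775]
force: [1.6, -0.5, 0.5]
width: 42.6
gripper_force: 0.0
```

>>> send_rows([
  {"ax": 0, "ay": 0, "az": -0.255, "dx": 33.7, "dy": 25.7, "dz": 0, "hand": 0.5},
  {"ax": 0, "ay": 0, "az": -0.255, "dx": 33.7, "dy": 25.7, "dz": 0, "hand": 0.5},
  {"ax": 0, "ay": 0, "az": -0.255, "dx": 33.7, "dy": 25.7, "dz": 0, "hand": 0.5},
  {"ax": 0, "ay": 0, "az": -0.255, "dx": 33.7, "dy": 25.7, "dz": 0, "hand": 0.5},
  {"ax": 0, "ay": 0, "az": -0.255, "dx": 33.7, "dy": 25.7, "dz": 0, "hand": 0.5},
  {"ax": 0, "ay": 0, "az": -0.255, "dx": 33.7, "dy": 25.7, "dz": 10, "hand": 0.5},
  {"ax": 0, "ay": 0, "az": -0.255, "dx": 33.7, "dy": 25.7, "dz": 36, "hand": 0.5},
  {"ax": 0, "ay": 0, "az": -0.255, "dx": 33.7, "dy": 25.7, "dz": 36, "hand": 0.5},
  {"ax": 0, "ay": 0, "az": -0.255, "dx": 33.7, "dy": 25.7, "dz": 36, "hand": 0.5},
  {"ax": 0, "ay": 0, "az": -0.255, "dx": 33.7, "dy": 25.7, "dz": 36, "hand": 0.5},
])

```text
clock: 2.9
eef_pos: [547.2, 153.5, 286.3]
tool_rot: [-3.138, -0.001, 2.025]
force: [1.1, 0.5, 0.1]
width: 42.6
gripper_force: 0.0
```

>>> send_rows([
  {"ax": 0, "ay": 0, "az": 0, "dx": 3.8, "dy": 4.5, "dz": 4, "hand": 0.5},
  {"ax": 0, "ay": 0, "az": 0, "dx": 3.8, "dy": 4.5, "dz": 18, "hand": 0.5},
  {"ax": 0, "ay": 0, "az": 0, "dx": 3.8, "dy": 4.5, "dz": 18, "hand": 0.5},
  {"ax": 0, "ay": 0, "az": 0, "dx": 3.8, "dy": 4.5, "dz": 18, "hand": 0.5},
  {"ax": 0, "ay": 0, "az": 0, "dx": 3.8, "dy": 4.5, "dz": 18, "hand": 0.5},
  {"ax": 0, "ay": 0, "az": 0, "dx": 3.8, "dy": 4.5, "dz": 18, "hand": 0.5},
  {"ax": 0, "ay": 0, "az": 0, "dx": 3.8, "dy": 4.5, "dz": 18, "hand": 0.5},
])

```text
clock: 3.6
eef_pos: [573.5, 207.7, 112.1]
tool_rot: [3.139, -0.0, 2.024]
force: [0.3, 0.5, 0.5]
width: 42.6
gripper_force: 0.0
```

```bash
python3 - <<'E'
from h import *
o=[]
for n,X in(("scene",(571,209,40)),("top",(571,209,40))):
    g=get_image(n);np.savez(f"pics/{n}1.npz",**g);u,v=proj(g,X)[0].astype(int)
    print(n,u,v);o.append(cv2.resize(g["pixels"][v-50:v+50,u-50:u+50,::-1],(400,400),interpolation=cv2.INTER_CUBIC))
cv2.imwrite("pics/c1.png",np.hstack(o))
s=read_state();print(s["eef_pos"],s["tool_rot"],s["force"])
E
```

```text
scene 306 201
top 212 162
[574.09339734 207.56121545 112.82631304] [3.13702987e+00 4.93369427e-04 2.02324688e+00] [-0.56027786  1.18115232  0.44246029]
```

View pics/c1.png

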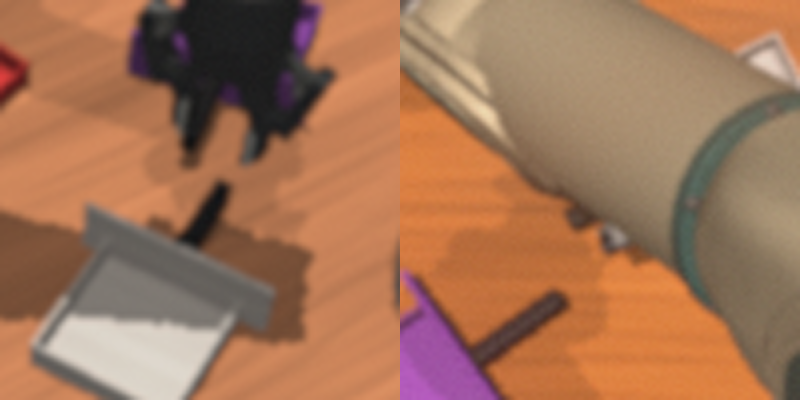

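>>> send_rows([
  {"ax": 0, "ay": 0, "az": 0, "dx": 0.2, "dy": -0.2, "dz": 4, "hand": 0.5},
  {"ax": 0, "ay": 0, "az": 0, "dx": 0.2, "dy": -0.2, "dz": 7, "hand": 0.5},
  {"ax": 0, "ay": 0, "az": 0, "dx": 0.2, "dy": -0.2, "dz": 9, "hand": 0.5},
  {"ax": 0, "ay": 0, "az": 0, "dx": 0.2, "dy": -0.2, "dz": 10, "hand": 0.5},
  {"ax": 0, "ay": 0, "az": 0, "dx": 0.2, "dy": -0.2, "dz": 10, "hand": 0.5},
  {"ax": 0, "ay": 0, "az": 0, "dx": 0.2, "dy": -0.2, "dz": 10, "hand": 0.5},
])

```text
clock: 4.3
eef_pos: [571.1, 208.6, 11.7]
tool_rot: [3.139, 0.0, 2.024]
force: [-0.0, 0.8, 0.2]
width: 42.3
gripper_force: 0.0
```

>>> send_rows([
  {"ax": 0, "ay": 0, "az": 0, "dx": 0, "dy": 0, "dz": 0, "hand": 0.7},
  {"ax": 0, "ay": 0, "az": 0, "dx": 0, "dy": 0, "dz": 0, "hand": 0.8},
  {"ax": 0, "ay": 0, "az": 0, "dx": 0, "dy": 0, "dz": 0, "hand": 0.9},
  {"ax": 0, "ay": 0, "az": 0, "dx": 0, "dy": 0, "dz": 0, "hand": 1},
  {"ax": 0, "ay": 0, "az": 0, "dx": 0, "dy": 0, "dz": 0, "hand": 1},
  {"ax": 0, "ay": 0, "az": 0, "dx": 0, "dy": 0, "dz": 0, "hand": 1},
  {"ax": 0, "ay": 0, "az": 0, "dx": 0, "dy": 0, "dz": 0, "hand": 1},
  {"ax": 0, "ay": 0, "az": 0, "dx": 0, "dy": 0, "dz": 0, "hand": 1},
])

```text
clock: 5.1
eef_pos: [571.2, 208.9, 11.2]
tool_rot: [3.138, 0.0, 2.024]
force: [-0.2, 0.3, 6.1]
width: 13.4
gripper_force: 59.4
```

>>> send_rows([
  {"ax": 0, "ay": 0, "az": 0.05, "dx": -1, "dy": -0.4, "dz": 0, "hand": 1},
  {"ax": 0, "ay": 0, "az": 0.12, "dx": -2, "dy": -0.8, "dz": 0, "hand": 1},
  {"ax": 0, "ay": 0, "az": 0.2, "dx": -3, "dy": -1.2, "dz": 0, "hand": 1},
  {"ax": 0, "ay": 0, "az": 0.28, "dx": -4.5, "dy": -1.8, "dz": 0, "hand": 1},
  {"ax": 0, "ay": 0, "az": 0.36, "dx": -6, "dy": -2.4, "dz": 0, "hand": 1},
  {"ax": 0, "ay": 0, "az": 0.45, "dx": -7.5, "dy": -3, "dz": 0, "hand": 1},
  {"ax": 0, "ay": 0, "az": 0.54, "dx": -9, "dy": -3.6, "dz": 0, "hand": 1},
  {"ax": 0, "ay": 0, "az": 0.62, "dx": -10, "dy": -4, "dz": 0, "hand": 1},
  {"ax": 0, "ay": 0, "az": 0.694, "dx": -10.5, "dy": -4.2, "dz": 0, "hand": 1},
  {"ax": 0, "ay": 0, "az": 0.694, "dx": -10.5, "dy": -4.2, "dz": 0, "hand": 1},
])

```text
clock: 6.1
eef_pos: [579.9, 95.3, 11.3]
tool_rot: [3.138, -0.002, 1.327]
force: [2.1, 0.2, 7.2]
width: 13.2
gripper_force: 59.4
```

```bash
python3 - <<'E'
from h import *
o=[]
for n,X in(("scene",(560,-10,20)),("top",(560,-10,20))):
    g=get_image(n);np.savez(f"pics/{n}2.npz",**g);u,v=proj(g,X)[0].astype(int)
    print(n,u,v,g["pixels"].shape);o.append(cv2.resize(g["pixels"][v-60:v+60,u-60:u+60,::-1],(400,400),interpolation=cv2.INTER_CUBIC))
cv2.imwrite("pics/c2.png",np.hstack(o))
s=read_state();print(s["eef_pos"],s["tool_rot"],s["force"])
E
```

```text
scene 240 235 (384, 512, 3)
top 292 166 (384, 512, 3)
[579.79193993  95.37606918  11.2529669 ] [ 3.13849629e+00 -1.27027367e-03  1.32882284e+00] [ 2.17411115 -0.8674933   6.72587462]
```

View pics/c2.png

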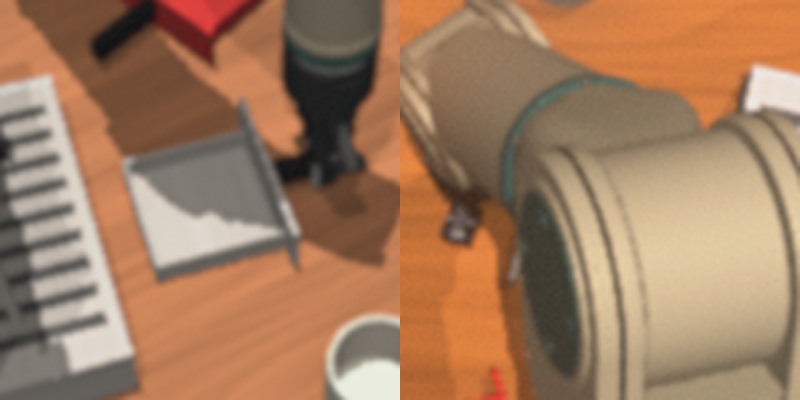

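```bash
python3 - <<'E'
from h import *
g=dict(np.load("pics/scene2.npz"))
A=lambda p:(np.array(p,float)+.5)/(10/3)-.5+np.array((180,175))
c=ray(g,[A((133,357)),A((52,77))],56)
def rp(n,a,b,z):
    p=ray(g,[A(a),A(b)],z);d=p[1]-p[0];print(n,p.round(1).tolist(),"len",np.linalg.norm(d).round(1),"mid",p.mean(0).round(1),"yaw",(np.arctan2(d[1],d[0])-np.pi/2).round(3))
rp("plat",(133,357),(52,77),56)
rp("panel",(297,238),(243,100),48)
rp("nose",(159,267),(124,160),24)
m=np.array([np.cos(-1.812),np.sin(-1.812)]);y=np.array([-m[1],m[0]])
e=read_state()["eef_pos"][:2]-[531.8,-98.4];print("handle in mouth frame",e@m,e@y)
E
```

```text
plat [[671.1, -133.7, 56.0], [400.7, -66.3, 56.0]] len 278.6 mid [ 535.9 -100.    56. ] yaw 1.327
panel [[643.5, 29.3, 48.0], [502.5, 64.9, 48.0]] len 145.5 mid [573.   47.1  48. ] yaw 1.324
nose [[596.5, -71.6, 24.0], [489.2, -45.8, 24.0]] len 110.4 mid [542.9 -58.7  24. ] yaw 1.335
handle in mouth frame -199.63038857808272 0.31502369249816553
```

>>> send_rows([
  {"ax": 0, "ay": 0, "az": 0, "dx": -0.5, "dy": 0, "dz": -0.05, "hand": 1},
  {"ax": 0, "ay": 0, "az": 0, "dx": -1.2, "dy": 0, "dz": -0.05, "hand": 1},
  {"ax": 0, "ay": 0, "az": 0, "dx": -2, "dy": 0, "dz": -0.05, "hand": 1},
  {"ax": 0, "ay": 0, "az": 0, "dx": -3, "dy": 0, "dz": -0.05, "hand": 1},
  {"ax": 0, "ay": 0, "az": 0, "dx": -4, "dy": 0, "dz": -0.05, "hand": 1},
  {"ax": 0, "ay": 0, "az": 0, "dx": -5, "dy": 0, "dz": -0.05, "hand": 1},
  {"ax": 0, "ay": 0, "az": 0, "dx": -5.8, "dy": 0, "dz": -0.05, "hand": 1},
  {"ax": 0, "ay": 0, "az": 0, "dx": -6.3, "dy": 0, "dz": -0.05, "hand": 1},
  {"ax": 0, "ay": 0, "az": 0, "dx": -6.5, "dy": 0, "dz": -0.05, "hand": 1},
  {"ax": 0, "ay": 0, "az": 0, "dx": -6.5, "dy": 0, "dz": -0.05, "hand": 1},
])

```text
clock: 7.2
eef_pos: [563.6, 33.7, 11.4]
tool_rot: [3.139, -0.003, 1.331]
force: [1.0, 4.1, 7.1]
width: 13.0
gripper_force: 59.5
```

>>> send_rows([
  {"ax": 0, "ay": 0, "az": 0, "dx": -0.1, "dy": 0, "dz": -0.05, "hand": 1},
  {"ax": 0, "ay": 0, "az": 0, "dx": -0.2, "dy": 0, "dz": -0.05, "hand": 1},
  {"ax": 0, "ay": 0, "az": 0, "dx": -0.3, "dy": 0, "dz": -0.05, "hand": 1},
  {"ax": 0, "ay": 0, "az": 0, "dx": -0.4, "dy": 0, "dz": -0.05, "hand": 1},
  {"ax": 0, "ay": 0, "az": 0, "dx": -0.5, "dy": 0, "dz": -0.05, "hand": 1},
])

```text
clock: 7.7
eef_pos: [562.0, 28.8, 11.4]
tool_rot: [3.14, -0.002, 1.331]
force: [1.8, 4.7, 6.0]
width: 13.1
gripper_force: 59.3
```

Nose is at about 29 mm; continuing gently.

>>> send_rows([
  {"ax": 0, "ay": 0, "az": 0, "dx": -0.1, "dy": 0, "dz": -0.05, "hand": 1},
  {"ax": 0, "ay": 0, "az": 0, "dx": -0.2, "dy": 0, "dz": -0.05, "hand": 1},
  {"ax": 0, "ay": 0, "az": 0, "dx": -0.3, "dy": 0, "dz": -0.05, "hand": 1},
  {"ax": 0, "ay": 0, "az": 0, "dx": -0.4, "dy": 0, "dz": -0.05, "hand": 1},
])

```text
clock: 8.1
eef_pos: [560.2, 23.3, 11.4]
tool_rot: [-3.141, 0.0, 1.33]
force: [0.3, 3.1, 1.8]
width: 13.0
gripper_force: 58.8
```

>>> send_rows([
  {"ax": 0, "ay": 0, "az": 0, "dx": -0.1, "dy": 0, "dz": 0, "hand": 1},
  {"ax": 0, "ay": 0, "az": 0, "dx": -0.2, "dy": 0, "dz": 0, "hand": 1},
  {"ax": 0, "ay": 0, "az": 0, "dx": -0.3, "dy": 0, "dz": 0, "hand": 1},
])

```text
clock: 8.4
eef_pos: [559.6, 20.3, 11.5]
tool_rot: [-3.141, 0.0, 1.33]
force: [0.4, 3.2, 1.3]
width: 13.1
gripper_force: 58.7
```

>>> send_rows([
  {"ax": 0, "ay": 0, "az": 0, "dx": -0.1, "dy": 0, "dz": 0, "hand": 1},
  {"ax": 0, "ay": 0, "az": 0, "dx": -0.2, "dy": 0, "dz": 0, "hand": 1},
])

```text
clock: 8.6
eef_pos: [559.1, 18.3, 11.4]
tool_rot: [-3.141, 0.0, 1.33]
force: [0.5, 2.2, 1.6]
width: 13.3
gripper_force: 58.7
```

>>> send_rows([
  {"ax": 0, "ay": 0, "az": 0, "dx": -0.1, "dy": 0, "dz": 0, "hand": 1},
  {"ax": 0, "ay": 0, "az": 0, "dx": -0.2, "dy": 0, "dz": 0, "hand": 1},
])

```text
clock: 8.8
eef_pos: [558.6, 16.4, 11.5]
tool_rot: [-3.141, 0.0, 1.33]
force: [0.7, 1.7, 0.2]
width: 13.4
gripper_force: 58.6
```

>>> send_rows([
  {"ax": 0, "ay": 0, "az": 0, "dx": -0.1, "dy": 0, "dz": 0, "hand": 1},
  {"ax": 0, "ay": 0, "az": 0, "dx": -0.2, "dy": 0, "dz": 0, "hand": 1},
])

```text
clock: 9.0
eef_pos: [558.1, 14.5, 11.4]
tool_rot: [-3.141, 0.0, 1.33]
force: [0.4, 1.9, 0.2]
width: 13.0
gripper_force: 58.6
```

>>> send_rows([
  {"ax": 0, "ay": 0, "az": 0, "dx": -0.1, "dy": 0, "dz": 0, "hand": 1},
  {"ax": 0, "ay": 0, "az": 0, "dx": -0.2, "dy": 0, "dz": 0, "hand": 1},
])

```text
clock: 9.2
eef_pos: [557.7, 12.5, 11.5]
tool_rot: [-3.141, 0.0, 1.33]
force: [0.3, 2.1, 0.4]
width: 13.1
gripper_force: 58.5
```

>>> send_rows([
  {"ax": 0, "ay": 0, "az": 0, "dx": -0.1, "dy": 0, "dz": 0, "hand": 1},
  {"ax": 0, "ay": 0, "az": 0, "dx": -0.15, "dy": 0, "dz": 0, "hand": 1},
])

```text
clock: 9.4
eef_pos: [557.4, 11.4, 11.5]
tool_rot: [-3.141, -0.0, 1.33]
force: [0.2, 2.6, -0.4]
width: 13.1
gripper_force: 58.5
```

>>> send_rows([
  {"ax": 0, "ay": 0, "az": 0, "dx": -0.1, "dy": 0, "dz": 0, "hand": 1},
  {"ax": 0, "ay": 0, "az": 0, "dx": -0.2, "dy": 0, "dz": 0, "hand": 1},
])

```text
clock: 9.6
eef_pos: [556.9, 10.8, 11.5]
tool_rot: [-3.141, -0.002, 1.331]
force: [-0.2, 6.4, 1.1]
width: 13.1
gripper_force: 58.5
```

>>> send_rows([
  {"ax": 0, "ay": 0, "az": 0, "dx": -0.1, "dy": 0, "dz": 0, "hand": 1},
  {"ax": 0, "ay": 0, "az": 0, "dx": -0.15, "dy": 0, "dz": 0, "hand": 1},
])

```text
clock: 9.8
eef_pos: [556.4, 10.4, 11.5]
tool_rot: [-3.141, -0.003, 1.332]
force: [-0.8, 7.8, -0.1]
width: 13.2
gripper_force: 58.5
```

>>> send_rows([
  {"ax": 0, "ay": 0, "az": 0, "dx": 0, "dy": -0.1, "dz": 0, "hand": 1},
  {"ax": 0, "ay": 0, "az": 0, "dx": 0, "dy": -0.2, "dz": 0, "hand": 1},
  {"ax": 0, "ay": 0, "az": 0, "dx": 0, "dy": -0.3, "dz": 0, "hand": 1},
  {"ax": 0, "ay": 0, "az": 0, "dx": 0, "dy": -0.4, "dz": 0, "hand": 1},
  {"ax": 0, "ay": 0, "az": 0, "dx": 0, "dy": -0.4, "dz": 0, "hand": 1},
])

```text
clock: 10.3
eef_pos: [552.4, 7.6, 11.4]
tool_rot: [-3.141, 0.002, 1.329]
force: [1.4, -0.4, -0.3]
width: 13.6
gripper_force: 58.4
```

>>> send_rows([
  {"ax": 0, "ay": 0, "az": 0, "dx": -0.1, "dy": 0, "dz": 0, "hand": 1},
  {"ax": 0, "ay": 0, "az": 0, "dx": -0.2, "dy": 0, "dz": 0, "hand": 1},
])

```text
clock: 10.5
eef_pos: [552.1, 6.8, 11.5]
tool_rot: [-3.141, 0.0, 1.33]
force: [0.1, 0.4, -0.7]
width: 13.2
gripper_force: 58.5
```

>>> send_rows([
  {"ax": 0, "ay": 0, "az": 0, "dx": -0.1, "dy": 0, "dz": 0, "hand": 1},
  {"ax": 0, "ay": 0, "az": 0, "dx": -0.2, "dy": 0, "dz": 0, "hand": 1},
])

```text
clock: 10.7
eef_pos: [551.6, 5.4, 11.5]
tool_rot: [-3.141, -0.001, 1.33]
force: [-0.2, 3.0, -0.8]
width: 13.4
gripper_force: 58.4
```

>>> send_rows([
  {"ax": 0, "ay": 0, "az": 0, "dx": -0.1, "dy": 0, "dz": 0, "hand": 1},
  {"ax": 0, "ay": 0, "az": 0, "dx": -0.15, "dy": 0, "dz": 0, "hand": 1},
])

```text
clock: 10.9
eef_pos: [551.3, 5.0, 11.5]
tool_rot: [-3.141, -0.002, 1.331]
force: [0.1, 7.8, 0.2]
width: 13.0
gripper_force: 58.4
```

>>> send_rows([
  {"ax": 0, "ay": 0, "az": 0, "dx": 0, "dy": -0.1, "dz": 0, "hand": 1},
  {"ax": 0, "ay": 0, "az": 0, "dx": 0, "dy": -0.2, "dz": 0, "hand": 1},
  {"ax": 0, "ay": 0, "az": 0, "dx": 0, "dy": -0.2, "dz": 0, "hand": 1},
])

```text
clock: 11.2
eef_pos: [549.2, 3.1, 11.5]
tool_rot: [-3.141, 0.001, 1.329]
force: [-0.5, 1.1, -1.1]
width: 13.0
gripper_force: 58.4
```

>>> send_rows([
  {"ax": 0, "ay": 0, "az": 0, "dx": -0.1, "dy": 0, "dz": 0, "hand": 1},
  {"ax": 0, "ay": 0, "az": 0, "dx": -0.2, "dy": 0, "dz": 0, "hand": 1},
])

```text
clock: 11.4
eef_pos: [548.9, 1.6, 11.5]
tool_rot: [-3.141, 0.001, 1.329]
force: [0.3, 1.8, -1.1]
width: 13.1
gripper_force: 58.4
```

>>> send_rows([
  {"ax": 0, "ay": 0, "az": 0, "dx": -0.1, "dy": 0, "dz": 0, "hand": 1},
  {"ax": 0, "ay": 0, "az": 0, "dx": -0.2, "dy": 0, "dz": 0, "hand": 1},
  {"ax": 0, "ay": 0, "az": 0, "dx": -0.3, "dy": 0, "dz": 0, "hand": 1},
])

```text
clock: 11.7
eef_pos: [548.2, -1.1, 11.5]
tool_rot: [-3.141, 0.0, 1.33]
force: [0.3, 2.0, -0.3]
width: 13.2
gripper_force: 58.4
```

>>> send_rows([
  {"ax": 0, "ay": 0, "az": 0, "dx": -0.1, "dy": 0, "dz": 0, "hand": 1},
  {"ax": 0, "ay": 0, "az": 0, "dx": -0.2, "dy": 0, "dz": 0, "hand": 1},
  {"ax": 0, "ay": 0, "az": 0, "dx": -0.3, "dy": 0, "dz": 0, "hand": 1},
])

```text
clock: 12.0
eef_pos: [547.5, -3.9, 11.5]
tool_rot: [-3.142, 0.0, 1.33]
force: [1.0, 0.5, -1.1]
width: 13.2
gripper_force: 58.4
```

>>> send_rows([
  {"ax": 0, "ay": 0, "az": 0, "dx": -0.15, "dy": 0, "dz": 0, "hand": 1},
  {"ax": 0, "ay": 0, "az": 0, "dx": -0.3, "dy": 0, "dz": 0, "hand": 1},
  {"ax": 0, "ay": 0, "az": 0, "dx": -0.45, "dy": 0, "dz": 0, "hand": 1},
  {"ax": 0, "ay": 0, "az": 0, "dx": -0.6, "dy": 0, "dz": 0, "hand": 1},
])

```text
clock: 12.4
eef_pos: [546.0, -9.8, 11.5]
tool_rot: [-3.142, 0.0, 1.33]
force: [0.5, -0.0, -0.9]
width: 13.0
gripper_force: 58.4
```

>>> send_rows([
  {"ax": 0, "ay": 0, "az": 0, "dx": -0.15, "dy": 0, "dz": 0, "hand": 1},
  {"ax": 0, "ay": 0, "az": 0, "dx": -0.3, "dy": 0, "dz": 0, "hand": 1},
  {"ax": 0, "ay": 0, "az": 0, "dx": -0.45, "dy": 0, "dz": 0, "hand": 1},
  {"ax": 0, "ay": 0, "az": 0, "dx": -0.6, "dy": 0, "dz": 0, "hand": 1},
])

```text
clock: 12.8
eef_pos: [544.6, -15.6, 11.5]
tool_rot: [-3.142, 0.0, 1.33]
force: [0.7, 1.1, -2.5]
width: 13.0
gripper_force: 58.3
```

>>> send_rows([
  {"ax": 0, "ay": 0, "az": 0, "dx": -0.2, "dy": 0, "dz": 0, "hand": 1},
  {"ax": 0, "ay": 0, "az": 0, "dx": -0.4, "dy": 0, "dz": 0, "hand": 1},
  {"ax": 0, "ay": 0, "az": 0, "dx": -0.6, "dy": 0, "dz": 0, "hand": 1},
  {"ax": 0, "ay": 0, "az": 0, "dx": -0.8, "dy": 0, "dz": 0, "hand": 1},
  {"ax": 0, "ay": 0, "az": 0, "dx": -1, "dy": 0, "dz": 0, "hand": 1},
])

```text
clock: 13.3
eef_pos: [542.2, -25.4, 11.5]
tool_rot: [-3.142, 0.0, 1.33]
force: [-0.5, -0.3, -1.3]
width: 13.2
gripper_force: 58.3
```

>>> send_rows([
  {"ax": 0, "ay": 0, "az": 0, "dx": -0.2, "dy": 0, "dz": 0, "hand": 1},
  {"ax": 0, "ay": 0, "az": 0, "dx": -0.4, "dy": 0, "dz": 0, "hand": 1},
  {"ax": 0, "ay": 0, "az": 0, "dx": -0.6, "dy": 0, "dz": 0, "hand": 1},
  {"ax": 0, "ay": 0, "az": 0, "dx": -0.8, "dy": 0, "dz": 0, "hand": 1},
  {"ax": 0, "ay": 0, "az": 0, "dx": -1, "dy": 0, "dz": 0, "hand": 1},
])

```text
clock: 13.8
eef_pos: [539.9, -35.0, 11.5]
tool_rot: [3.142, 0.0, 1.33]
force: [-0.4, -0.1, -1.3]
width: 13.1
gripper_force: 58.3
```

>>> send_rows([
  {"ax": 0, "ay": 0, "az": 0, "dx": -0.2, "dy": 0, "dz": 0, "hand": 1},
  {"ax": 0, "ay": 0, "az": 0, "dx": -0.4, "dy": 0, "dz": 0, "hand": 1},
  {"ax": 0, "ay": 0, "az": 0, "dx": -0.6, "dy": 0, "dz": 0, "hand": 1},
  {"ax": 0, "ay": 0, "az": 0, "dx": -0.8, "dy": 0, "dz": 0, "hand": 1},
])

```text
clock: 14.2
eef_pos: [538.0, -42.8, 11.5]
tool_rot: [3.142, 0.0, 1.33]
force: [-0.3, 0.9, -1.5]
width: 13.2
gripper_force: 58.3
```

>>> send_rows([
  {"ax": 0, "ay": 0, "az": 0, "dx": -0.1, "dy": 0, "dz": 0, "hand": 1},
  {"ax": 0, "ay": 0, "az": 0, "dx": -0.2, "dy": 0, "dz": 0, "hand": 1},
])

```text
clock: 14.4
eef_pos: [537.5, -44.7, 11.5]
tool_rot: [3.142, -0.0, 1.33]
force: [-0.1, -0.1, -1.1]
width: 12.8
gripper_force: 58.3
```

>>> send_rows([
  {"ax": 0, "ay": 0, "az": 0, "dx": -0.1, "dy": 0, "dz": 0, "hand": 1},
  {"ax": 0, "ay": 0, "az": 0, "dx": -0.15, "dy": 0, "dz": 0, "hand": 1},
])

```text
clock: 14.6
eef_pos: [537.2, -46.1, 11.5]
tool_rot: [3.142, 0.0, 1.33]
force: [-0.3, 0.6, -1.8]
width: 13.2
gripper_force: 58.3
```

>>> send_rows([
  {"ax": 0, "ay": 0, "az": 0, "dx": -0.1, "dy": 0, "dz": 0, "hand": 1},
  {"ax": 0, "ay": 0, "az": 0, "dx": -0.2, "dy": 0, "dz": 0, "hand": 1},
])

```text
clock: 14.8
eef_pos: [536.8, -47.9, 11.5]
tool_rot: [3.141, -0.0, 1.33]
force: [0.1, 3.0, -3.1]
width: 13.1
gripper_force: 58.3
```

>>> send_rows([
  {"ax": 0, "ay": 0, "az": 0, "dx": -0.1, "dy": 0, "dz": 0, "hand": 1},
  {"ax": 0, "ay": 0, "az": 0, "dx": -0.1, "dy": 0, "dz": 0, "hand": 1},
])

```text
clock: 15.0
eef_pos: [536.8, -47.8, 11.5]
tool_rot: [3.141, -0.002, 1.33]
force: [0.2, 3.0, -3.2]
width: 13.3
gripper_force: 58.4
```

>>> send_rows([
  {"ax": 0, "ay": 0, "az": 0, "dx": -0.1, "dy": 0, "dz": 0, "hand": 1},
  {"ax": 0, "ay": 0, "az": 0, "dx": -0.1, "dy": 0, "dz": 0, "hand": 1},
])

```text
clock: 15.2
eef_pos: [536.8, -47.9, 11.5]
tool_rot: [3.141, -0.003, 1.331]
force: [1.0, 6.0, -3.2]
width: 13.3
gripper_force: 58.3
```

>>> send_rows([
  {"ax": 0, "ay": 0, "az": 0, "dx": -0.1, "dy": 0, "dz": 0, "hand": 1},
  {"ax": 0, "ay": 0, "az": 0, "dx": -0.1, "dy": 0, "dz": 0.05, "hand": 1},
  {"ax": 0, "ay": 0, "az": 0, "dx": -0.1, "dy": 0, "dz": 0.05, "hand": 1},
])

```text
clock: 15.5
eef_pos: [536.8, -47.9, 11.5]
tool_rot: [3.14, -0.004, 1.332]
force: [-0.1, 8.3, 1.4]
width: 13.4
gripper_force: 59.1
```

>>> send_rows([
  {"ax": 0, "ay": 0, "az": 0, "dx": 0, "dy": 0, "dz": 0, "hand": 0.7},
  {"ax": 0, "ay": 0, "az": 0, "dx": 0, "dy": 0, "dz": 0, "hand": 0.6},
  {"ax": 0, "ay": 0, "az": 0, "dx": 0, "dy": 0, "dz": 0, "hand": 0.5},
  {"ax": 0, "ay": 0, "az": 0, "dx": 0, "dy": 0, "dz": 0, "hand": 0.5},
  {"ax": 0, "ay": 0, "az": 0, "dx": 0, "dy": 0, "dz": 0, "hand": 0.5},
])

```text
clock: 16.0
eef_pos: [535.9, -51.4, 11.0]
tool_rot: [-3.142, 0.001, 1.329]
force: [-1.0, 0.3, 0.6]
width: 42.5
gripper_force: 0.0
```

>>> send_rows([
  {"ax": 0, "ay": 0, "az": 0, "dx": 0, "dy": 0, "dz": -2, "hand": 0.5},
  {"ax": 0, "ay": 0, "az": 0, "dx": 0, "dy": 0, "dz": -6, "hand": 0.5},
  {"ax": 0, "ay": 0, "az": 0, "dx": 2, "dy": 0, "dz": -10, "hand": 0.5},
  {"ax": 0, "ay": 0, "az": 0, "dx": 6, "dy": 0, "dz": -13, "hand": 0.5},
  {"ax": 0, "ay": 0, "az": 0, "dx": 10, "dy": 0, "dz": -16, "hand": 0.5},
  {"ax": 0, "ay": 0, "az": 0, "dx": 14, "dy": 0, "dz": -18, "hand": 0.5},
  {"ax": 0, "ay": 0, "az": 0, "dx": 18, "dy": 0, "dz": -20, "hand": 0.5},
  {"ax": 0, "ay": 0, "az": 0, "dx": 18, "dy": 0, "dz": -20, "hand": 0.5},
  {"ax": 0, "ay": 0, "az": 0, "dx": 18, "dy": 0, "dz": -20, "hand": 0.5},
])

```text
clock: 16.9
eef_pos: [578.9, 124.9, 211.3]
tool_rot: [3.141, -0.0, 1.332]
force: [-0.4, -1.3, -0.2]
width: 42.4
gripper_force: 0.0
```

```bash
python3 - <<'E'
from h import *
o=[]
for n in("scene","top"):
    g=get_image(n);np.savez(f"pics/{n}3.npz",**g);u,v=proj(g,(540,-60,30))[0].astype(int)
    print(n,u,v);o.append(cv2.resize(g["pixels"][v-60:v+60,u-60:u+60,::-1],(400,400),interpolation=cv2.INTER_CUBIC))
cv2.imwrite("pics/c3.png",np.hstack(o))
s=read_state();print(s["eef_pos"],s["force"])
E
```

```text
scene 220 236
top 311 173
[578.28676891 122.04968226 210.19861548] [ 0.06755094 -0.40999568 -0.24631377]
```

View pics/c3.png

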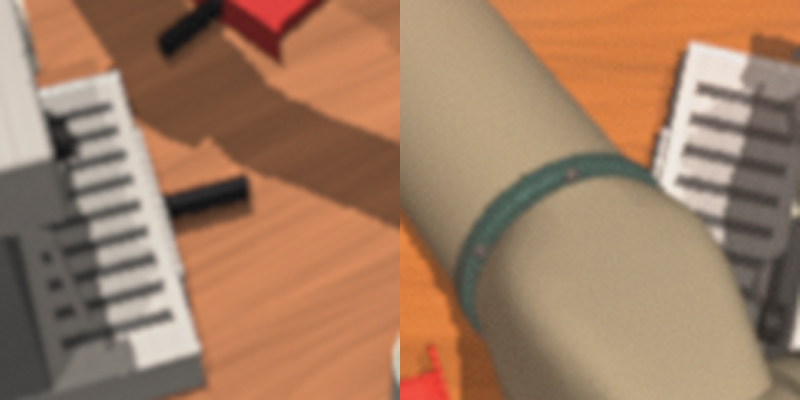

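```bash
python3 - <<'E'
from h import *
g=dict(np.load("pics/scene3.npz"))
p=ray(g,(np.array([(246,181)])+.5)/(10/3)-.5+np.array((160,176)),42)[0][:2]
m=np.array([np.cos(-1.812),np.sin(-1.812)]);e=p-[535.9,-100];print("tip in mouth frame (scene ref)",e@m,e@np.array([-m[1],m[0]]))
print(finish_job())
E
```

```text
tip in mouth frame (scene ref) -76.83200951833375 -8.144774313956038
the job is handed in; nothing more can be done
None
```

The drip tray is back in the espresso machine with its front panel flush against the machine, released, and the job is handed in at about 17 s of the 72 s limit. The runners were about 8 mm to one side (-y in the mouth frame). Pushing forces read about 8 N at most, and the mug, milk jug and tamper were not touched.

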